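# Release the bonsai turntable's brake with the splined key

### The job

First slide the yellow dust cover off the turntable's drive hub, all the way to its end stop. Then take the red-handled key out of the wooden caddy, turn it until its splines line up with the cross-shaped socket of the hub, slide it in and push it fully home against the spring, collar down on the hub. That releases the brake, so finish while still holding the key pressed home: do not let go of it, and leave the blue key and the other loose things where they are.

Things in the scene. Friction and masses are not known exactly. Their poses are not given: they have to be found in the camera images.
- turntable: fixed bonsai turntable. Origin on the table under the drive hub's axis. Own axes: +y towards the disc with the potted tree (disc axis 290 mm from the hub, radius 165 mm; tree top about 340 mm up), -y the way the cover opens. The green gearbox under the hub is 40 mm tall and reaches 65 mm either way in x, 140 mm to -y, 85 mm to +y
- hub_top (a point): centre of the socket's mouth, on top of the square aluminium hub (40 x 40 mm, top 82 mm above the table). The socket is a cross of two slots, each 10 mm wide and 30 mm end to end, along this point's own x and y (repeats every 90 degrees), open down to the spring plunger; z up. Hidden under the cover at the start
- hub (a joint): angle of the drive hub about its upright axis relative to the turntable (rad), different each time; stiff friction of about 1 N m holds it where it is found
- cover_grip (a point): top centre of the black upright grip on the yellow cover: 16 mm along the slide (turntable y), 30 mm along turntable x, 28 mm tall; this point is 116 mm above the table, 38 mm to turntable +x of the hub's axis. The cover plate under it: 56 mm along the slide, top 88 mm above the table, underside 2 mm above the hub. Axes as the turntable's
- cover (a joint): slide of the dust cover along turntable -y (m): 0 = closed over the hub, 0.085 = end stop, hub clear. Starts at 0 to 0.015. Friction about 3 N; it stays where it is left
- plunger (a joint): travel of the spring plunger in the socket's bottom (m): 0 = up, 0.008 = fully down, brake released. Its top is 32 mm below the mouth; it pushes back with 4 N at first, 8 N fully down, and lifts the key if it is let go
- caddy: fixed wooden block 180 x 75 x 55 mm (its own x, y, z) with two square 31 mm holes through it, 50 mm to either side of its centre along its x; origin at its underside, centre. Each hole holds one key, collar resting on the block's top; which hole is which varies
- key: red-handled key, about 0.2 kg, upright in the caddy. Origin: centre of the underside of its round steel collar (46 mm across, 6 mm thick), z up. Handle bar: 60 mm along the key's x, 16 mm wide along its y, 20 to 48 mm above the origin. Splined stem below (see key_tip). Home = this origin at hub_top, stem in the socket
- key_tip (a point): lower tip of the key's stem, 40 mm below the key's origin. The stem has a 10 mm round core with a coned tip, and four ribs along the key's own +x, -x, +y, -y, 7 mm wide, 26 mm tip to tip, from the collar down 27 mm plus a V-shaped end of 5 mm; the core stands out 8 mm below the ribs
- blue_key: WRONG key standing in the caddy's other hole: round blue knob (34 mm across) on a steel collar, plain round stem without ribs. Origin: centre of its collar's underside
- pot: loose empty terracotta flower pot, 90 mm across, 70 mm tall, origin at its underside
- jar: loose amber jar, 60 mm across, 110 mm tall, origin at its underside
- brush: loose hand brush lying on the table, about 200 mm long, origin at its underside
- rake: loose spatula-shaped soil scraper lying on the table, about 280 mm long, origin at its underside
- bowl: loose blue bowl, 140 mm across, 50 mm tall, origin at its underside
- wood_block: loose dark wooden disc, 60 mm across, 30 mm tall, origin at its underside
There are look-alikes about, which are no part of the job. What is shaped like the key but purple or turquoise is not meant.

How it is judged:
On the way, in this order (a step that is already met when the one before it is completed fails the run):
1. the dust cover is slid to its end stop while the key still stands in the caddy (value of joint cover above 0.08 m and z of key in the frame of caddy below 0.065 m), for 0.2 s.
2. the red key is lifted out of the caddy in the gripper (z of key in the frame of caddy above 0.095 m and contact force between the fingers and key above 1 N), for 0.2 s.
3. the key's splines have meshed: the stem is well down in the socket (z of key in the frame of hub_top below 0.015 m and horizontal distance between key and hub_top below 0.005 m), for 0.1 s.
At the end, for the whole second after the job is handed in: The cover is open (within 7 mm of its end stop); the red key is in the socket, splines meshed, upright within 0.1 rad, its collar within 2.5 mm of the hub's top and 4 mm of its axis, the plunger pressed at least 6 of its 8 mm, and the gripper still holding the key there, at rest (value of joint cover above 0.078 m and z of key in the frame of hub_top below 0.0025 m and horizontal distance between key and hub_top below 0.004 m and (angle between the x axis of key and the x axis of hub_top, either way round below 0.2 rad or angle between the x axis of key and the y axis of hub_top, either way round below 0.2 rad) and angle between key's own z axis and vertical below 0.1 rad and value of joint plunger above 0.006 m and contact force between the fingers and key above 2 N and linear speed of key below 0.02 m/s); the arm keeps its last pose, push and grip.
It fails at once if the blue key is disturbed (moved more than 30 mm) (distance of blue_key from where it was at the start of the episode above 0.03 m).
It fails at once if another loose thing is disturbed (moved more than 30 mm) (distance of any of pot, jar, brush, rake, bowl, wood_block from where it was at the start of the episode above 0.03 m).
It also fails if it takes over 51 s, if anything falls off the work surface, if the arm or the gripper's body presses on something with over 40 N, if the wrist force passes 120 N, or if a joint passes its speed limit or range.

### The arm

A 6-joint arm with a two-finger parallel gripper is mounted at the origin on the work surface. World frame = base frame: x ahead of the robot, y to its left, z up, the work surface at z = 0. Lengths are in m, angles in rad, forces in N, time in s.
With the tool pointing down it reaches from about 0.375 to 0.975 m from the base axis. Payload 3.8 kg.
Tool frame: the origin (TCP) lies at the very end of the fingers, on their centre line; the grasp point (between the pads) lies 19 mm behind it; z points along the fingers, y is the line along which they close (so a half turn about z gives the same grasp; the last joint's range is limited). The gripper opens to 85 mm and grips with 20 to 120 N. Pads are 22 mm wide; open, the fingers measure 114 mm over their backs; the gripper's body (76 mm by 85 mm) begins 54 mm behind the grasp point. The pads swing forward as they close: fully open they stand 13 mm farther back than shut.
Start: joints at [1.075, 0.264, 1.604, -0, 1.274, -0.037], TCP at [0.299, 0.605, 0.231] pointing down, gripper open.
Joint ranges: [-2.63, 2.63], [-0.94, 2.18], [0.31, 2.57], [-1.31, 4.45], [0, 2.66], [-2.55, 2.55]. Speed limits (rad/s): [2.57, 2.57, 3.14, 3.14, 3.14, 3.14].

### API

Orientations are given as a rotation vector (axis times angle).
In Python, from workcell import read_state, read_camera, calibration, finish_job gives the robot as it stands.
- The arm moves only by the tool step_arm, never from a script. Its argument "commands" is a list of rows, each an object of numbers: "fingers": the gripper's target within -1 to 1 (shut at 1, half-way at 0, fully open at -1); "dx", "dy", "dz": the shift along the tool's x, y, z in m; "roll": the turn about the tool's z in degrees. In form: [{"fingers": .., "dx": .., "dy": .., "dz": .., "roll": ..}, ...]. A call has 1 to 8 rows; each row is the pose to reach, as a shift and turn from the pose commanded when the call began, along the tool's axes at that moment; what a row does not reach only later rows make up. A row lasts 1/8 s, in which the tool goes at most 62.5 mm and 10.7 degrees, less where a joint would pass 70% of its speed; a pose out of reach is approached as far as the arm can. A call with a gripper value outside its range is refused whole. The fingers move at their own pace and stop on an object; "squeeze" is the grip in N (left out, the last holds). Time passes only in rows, so rows that repeat a pose let the fingers close. It gives the time, the measured TCP pose, the force, the opening and the grip force at its end, in the units of the state.
- read_state(): the state, without advancing time (a new reading comes with each control period).
- read_camera(name): name is "scene" or "top" or "wrist"; returns (picture, depth): 400x640x3 uint8, blue, green, red; 400x640 float32, m along the optical axis (not along the pixel's ray), 0 where there is no reading.
- calibration(name): a dict with "intrinsics" (3x3 intrinsics, pixels), "world_to_cam" (4x4, takes a point from world to camera coordinates). Camera axes: x right, y up, looking along -z (the intrinsics and any distortion apply to the point x, -y, -z); pixel columns grow to the right and rows downward; lengths in m; the calibration is good to about 2 mm. A picture is of the moment at which its call begins: read the wrist's pose just before it. calibration takes no time and is no camera call; for the wrist camera it gives the pose at the moment of the call.
- finish_job(): hands the job in; it is judged then, once.
The state is a dict: "time": time; "q": joint angles; "joint_vel": joint speeds; "joint_torque": joint torques, N m; "tool_pos": TCP position; "tcp_rot": TCP orientation; "wrist_force": force on the tool from outside, world axes, zero at the start; "torque": the same for the moment, N m; "width": opening from 0.0 (shut) to 1.0 (fully open); "grip_force": force on a finger pad.
Only numpy, scipy, OpenCV 4.12 (cv2) and the standard library are available. Lean on these libraries where they do the work, as an engineer would, in place of code of your own. Each camera call takes 0.05 s, during which the arm holds its last target. There are 200 camera calls.

## Working session

There is one attempt and no reset: what is moved stays moved. The work goes in short steps, Python scripts to look and compute and a tool call to move; the robot and the scene stay as the last step left them, time stands still between calls to the robot, and variables do not carry over. Pictures are saved under pics/ and viewed, at most 10 in all, crops included, and the job is handed in when it is done.

Besides the shell and the picture viewer there is one more tool, called after ">>>" as a command line: name --argument value ..., lists and objects as JSON in quotes. step_arm: Moves the arm, as the interface text tells. Its arguments: {"type":"object","properties":{"commands":{"type":"array","items":{"type":"object","properties":{"fingers":{"type":"number"},"dx":{"type":"number"},"dy":{"type":"number"},"dz":{"type":"number"},"roll":{"type":"number"}}}},"squeeze":{"type":"number"}},"required":["commands"]}

```bash
mkdir -p pics; ls; cat > h.py <<'E'
import numpy as np,cv2
from scipy.spatial.transform import Rotation as R
from workcell import *
def grab(n,tag):
    c=calibration(n);im,d=read_camera(n);cv2.imwrite(f'pics/{tag}.png',im)
    np.savez(f'pics/{tag}.npz',im=im,d=d,K=c['intrinsics'],T=c['world_to_cam']);return im,d
def px(tag,u,v,z=None,r=1):
    f=np.load(f'pics/{tag}.npz');K,T,d=f['K'],f['T'],f['d'];Ti=np.linalg.inv(T)
    ray=np.array([(u-K[0,2])/K[0,0],-(v-K[1,2])/K[1,1],-1.])
    w=Ti[:3,:3]@ray
    if z is None:
        p=d[int(v)-r:int(v)+r+1,int(u)-r:int(u)+r+1];p=p[p>0];s=np.median(p) if len(p) else np.nan
    else: s=(z-Ti[2,3])/w[2]
    return Ti[:3,3]+w*s
def crop(tag,x0,y0,x1,y1,k,out):
    cv2.imwrite(f'pics/{out}.png',cv2.resize(cv2.imread(f'pics/{tag}.png')[y0:y1,x0:x1],None,fx=k,fy=k,interpolation=cv2.INTER_CUBIC))
E
python3 - <<'E'
from h import *
grab('top','t0');grab('scene','s0')
c=calibration('top');print({k:v for k,v in c.items()})
s=read_state();print(s['tool_pos'],s['tcp_rot'],s['time'])
E
```

```text
pics
{'intrinsics': array([[441.08004974,   0.        , 314.54418295],
       [  0.        , 441.08004974, 201.61323732],
       [  0.        ,   0.        ,   1.        ]]), 'world_to_cam': array([[ 2.29471533e-02, -9.99736323e-01, -8.44300419e-04,
        -7.86218697e-02],
       [ 9.87094584e-01,  2.25230887e-02,  1.58546499e-01,
        -5.53937614e-01],
       [-1.58485678e-01, -4.47159519e-03,  9.87351151e-01,
        -1.30062107e+00],
       [ 0.00000000e+00,  0.00000000e+00,  0.00000000e+00,
         1.00000000e+00]])}
[0.29859895 0.60462114 0.23007655] [-0.7142215  -3.05872266  0.00309944] 0.1
```

View pics/t0.png

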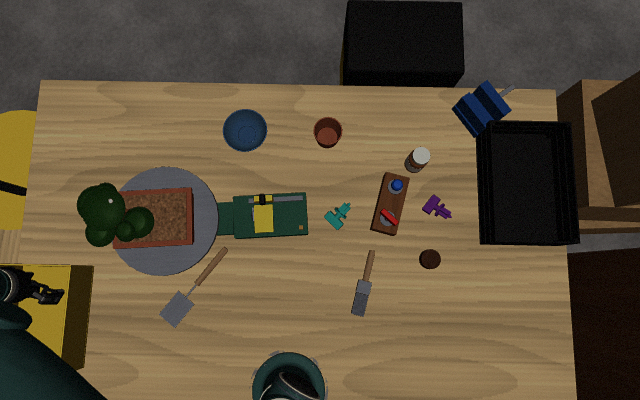

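View pics/s0.png

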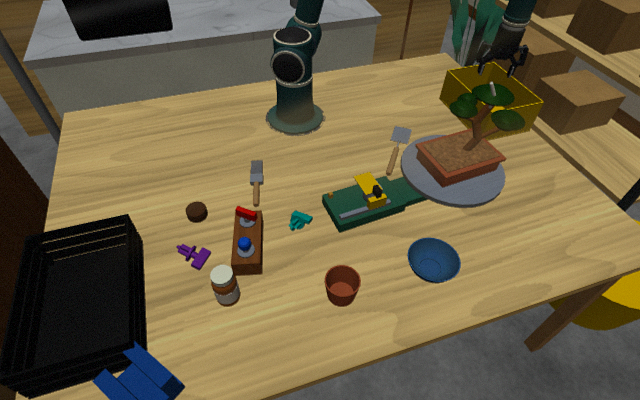

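The top view shows the cover grip at (262,198), the red key in the caddy at (389,217) and the blue key at (397,185). The look-alikes are the turquoise one lying at (338,215) and the purple one lying at (437,207). The red one is the only upright key with a red bar, so I choose it and check it in a close crop.

```bash
python3 - <<'E'
from h import *
crop('t0',215,165,445,250,3.4,'c0')
for n,u,v,z in [('grip',262,198,.116),('key',389,217,.1),('blue',397,185,.1),('gb c1',307,193,.04),('gb c2',307,236,.04),('gb c3',234,195,.04),('gb c4',234,238,.04)]:
  print(n,px('t0',u,v).round(4),px('t0',u,v,z).round(4))
E
```

```text
grip [0.5514 0.0859 0.1145] [0.5512 0.0857 0.116 ]
key [ 0.5061 -0.2831  0.1014] [ 0.5063 -0.2834  0.1   ]
blue [ 0.602  -0.3076  0.0979] [ 0.6016 -0.3072  0.1   ]
gb c1 [ 0.5898 -0.0412 -0.0006] [ 0.5825 -0.0422  0.04  ]
gb c2 [ 0.454  -0.0447 -0.0026] [ 0.4506 -0.0455  0.04  ]
gb c3 [ 0.5782  0.1892 -0.0008] [0.5712 0.1815 0.04  ]
gb c4 [0.4423 0.1818 0.0011] [0.4395 0.1746 0.04  ]
```

View pics/c0.png

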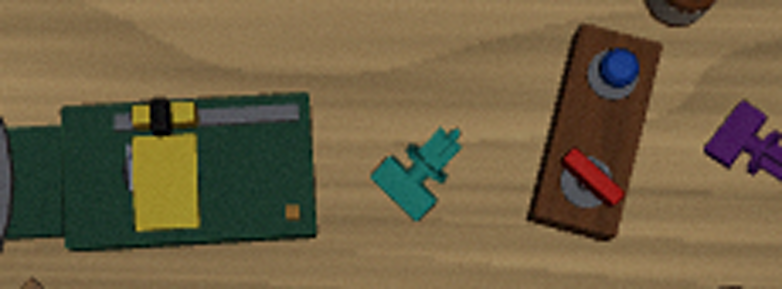

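The crop confirms it: red bar handle on a steel collar in the caddy's near hole, bar running about 45° in the image; the cover grip is at (262,199) in the full image. The turntable's yaw is about +2.9°.

```bash
cat >> h.py <<'E'
def go(*tg):
    "targets (x,y,z,yaw of tool y in deg, mod 180) -> relative commands"
    s=read_state();M=R.from_rotvec(s['tcp_rot']).as_matrix();p=np.array(s['tool_pos'])
    y0=np.degrees(np.arctan2(M[1,1],M[0,1]))
    print('tcp',p.round(4),'yaw',y0.round(2),'tilt',np.degrees(np.arccos(-M[2,2])).round(2),'q',np.round(s['q'],2),'t',s['time'],'F',np.round(s['wrist_force'],1),'w',s['width'],s['grip_force'])
    for t in tg:
        d=M.T@(np.array(t[:3])-p);r=-((t[3]-y0+90)%180-90)
        print(t,'dx %.4f dy %.4f dz %.4f roll %.1f'%(*d,r))
E
python3 - <<'E'
from h import *
go((.3,.6,.42,63.7),(.34,.33,.42,92.9),(.53,.085,.42,92.9),(.53,.085,.25,92.9))
E
```

```text
tcp [0.2986 0.6046 0.2301] yaw 63.71 tilt 0.12 q [ 1.08  0.26  1.61  0.    1.27 -0.04] t 0.1 F [-0.3 -0.3 -1.1] w 0.9962889530054463 0.0
(0.3, 0.6, 0.42, 63.7) dx -0.0033 dy -0.0039 dz -0.1899 roll 0.0
(0.34, 0.33, 0.42, 92.9) dx -0.1587 dy -0.2283 dz -0.1895 roll -29.2
(0.53, 0.085, 0.42, 92.9) dx -0.4376 dy -0.3638 dz -0.1892 roll -29.2
(0.53, 0.085, 0.25, 92.9) dx -0.4376 dy -0.3634 dz -0.0192 roll -29.2
```

>>> step_arm --commands '[{"fingers": -1, "dx": 0, "dy": 0, "dz": -0.06, "roll": 0}, {"fingers": -1, "dx": 0, "dy": 0, "dz": -0.12, "roll": 0}, {"fingers": -1, "dx": 0, "dy": 0, "dz": -0.19, "roll": 0}, {"fingers": -1, "dx": -0.03, "dy": -0.04, "dz": -0.19, "roll": -5}, {"fingers": -1, "dx": -0.06, "dy": -0.09, "dz": -0.19, "roll": -10}, {"fingers": -1, "dx": -0.09, "dy": -0.13, "dz": -0.19, "roll": -18}, {"fingers": -1, "dx": -0.12, "dy": -0.18, "dz": -0.19, "roll": -26}, {"fingers": -1, "dx": -0.159, "dy": -0.228, "dz": -0.19, "roll": -29.2}]'

```text
time: 1.1
tool_pos: [0.3401, 0.3286, 0.4208]
tcp_rot: [0.086, -3.14, 0.001]
wrist_force: [1.1, -0.8, 0.8]
width: 1.003
grip_force: 0.0
```

```bash
python3 - <<'E'
from h import *
go((.48,.085,.42,92.9),(.48,.085,.3,92.9))
E
```

```text
tcp [0.3401 0.3286 0.4208] yaw 93.13 tilt 0.03 q [ 0.72 -0.18  1.73 -0.    1.6  -0.91] t 1.1 F [ 1.1 -0.8  0.8] w 1.0027087633601226 0.0
(0.48, 0.085, 0.42, 92.9) dx -0.1264 dy -0.2509 dz 0.0009 roll 0.2
(0.48, 0.085, 0.3, 92.9) dx -0.1265 dy -0.2508 dz 0.1209 roll 0.2
```

>>> step_arm --commands '[{"dx": -0.03, "dy": -0.05, "dz": 0}, {"dx": -0.06, "dy": -0.1, "dz": 0}, {"dx": -0.09, "dy": -0.15, "dz": 0}, {"dx": -0.12, "dy": -0.2, "dz": 0.0}, {"dx": -0.14, "dy": -0.25, "dz": 0.03}, {"dx": -0.16, "dy": -0.252, "dz": 0.08}, {"dx": -0.176, "dy": -0.253, "dz": 0.13}, {"dx": -0.176, "dy": -0.253, "dz": 0.16}]'

```text
invalid input
```

```bash
python3 - <<'E'
from h import *
grab('wrist','w0')
go((.5512,.0857,.1,92.9))
E
```

```text
tcp [0.3415 0.3223 0.4215] yaw 92.94 tilt 0.37 q [ 0.71 -0.19  1.73 -0.01  1.6  -0.91] t 1.15 F [-0.5 -5.7 -0.6] w 1.0002521397454063 0.0
(0.5512, 0.0857, 0.1, 92.9) dx -0.1967 dy -0.2450 dz 0.3234 roll 0.0
```

View pics/w0.png

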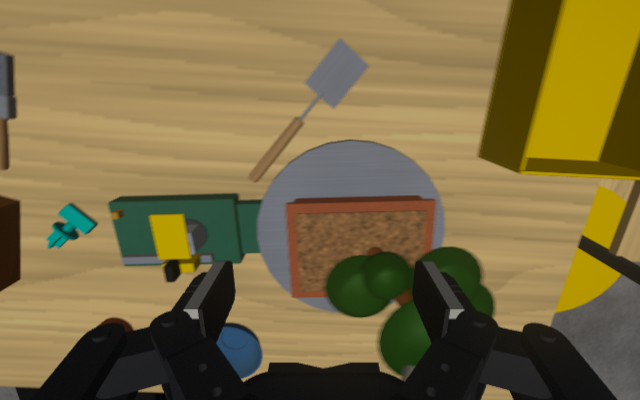

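The wrist view shows the cover grip at (172,270), the turquoise decoy at (72,225) and the tree at right, clear of the fingers. That move was refused, most likely because it needs every field, so I send it in full.

>>> step_arm --commands '[{"fingers": -1, "dx": -0.03, "dy": -0.05, "dz": 0, "roll": 0}, {"fingers": -1, "dx": -0.06, "dy": -0.1, "dz": 0, "roll": 0}, {"fingers": -1, "dx": -0.09, "dy": -0.15, "dz": 0, "roll": 0}, {"fingers": -0.5, "dx": -0.12, "dy": -0.2, "dz": 0.0, "roll": 0}, {"fingers": -0.5, "dx": -0.15, "dy": -0.245, "dz": 0.03, "roll": 0}, {"fingers": -0.2, "dx": -0.18, "dy": -0.245, "dz": 0.08, "roll": 0}, {"fingers": -0.2, "dx": -0.195, "dy": -0.245, "dz": 0.13, "roll": 0}, {"fingers": -0.2, "dx": -0.195, "dy": -0.245, "dz": 0.18, "roll": 0}]'

```text
time: 2.15
tool_pos: [0.5484, 0.0953, 0.2389]
tcp_rot: [0.078, -3.14, -0.0]
wrist_force: [0.3, 0.5, -0.3]
width: 0.601
grip_force: 0.0
```

```bash
python3 - <<'E'
from h import *
grab('wrist','w1')
go((.5512,.0857,.1,92.9))
E
```

```text
tcp [0.5431 0.0948 0.2306] yaw 92.86 tilt 0.81 q [ 0.13  0.04  1.86  0.    1.25 -1.49] t 2.2 F [-3.5 -1.6 -5.7] w 0.5966633436246975 0.0
(0.5512, 0.0857, 0.1, 92.9) dx -0.0094 dy -0.0094 dz 0.1305 roll -0.0
```

View pics/w1.png

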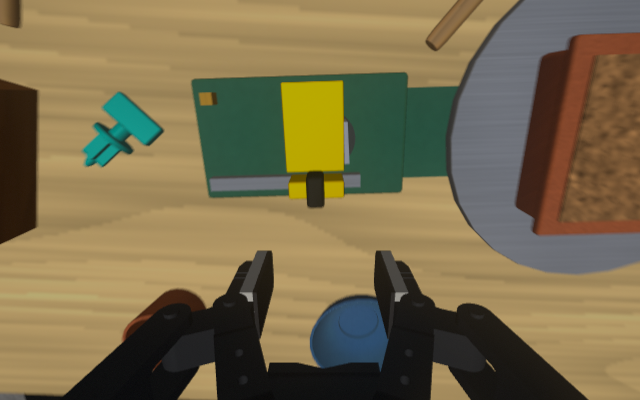

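The wrist view shows the grip's top at (315,185), ahead of the fingers, and part of the hub at (348,130).

```bash
python3 - <<'E'
from h import *
f=np.load('pics/t0.npz')
def blob(tag,x0,y0,x1,y1,zlo=.1):
    f=np.load(f'pics/{tag}.npz');P=[]
    for v in range(y0,y1):
        for u in range(x0,x1):
            p=px(tag,u,v,r=0)
            if p[2]>zlo and p[2]<.13:P.append(p)
    P=np.array(P);print(tag,len(P),P.min(0).round(4),P.max(0).round(4),P.mean(0).round(4))
blob('t0',252,190,272,208)
blob('w1',295,160,336,215)
print(px('w1',315,185,.116),px('w1',315,172,.116))
go((.549,.086,.1,92.9))
E
```

```text
t0 62 [0.5353 0.0796 0.1019] [0.5632 0.0951 0.1214] [0.5489 0.0873 0.1147]
w1 617 [0.5342 0.0793 0.1002] [0.5643 0.0968 0.1177] [0.5475 0.0879 0.1145]
[0.54173778 0.08788898 0.116     ] [0.53003812 0.08740089 0.116     ]
tcp [0.5431 0.0948 0.2306] yaw 92.86 tilt 0.81 q [ 0.13  0.04  1.86  0.    1.25 -1.49] t 2.2 F [-3.5 -1.6 -5.7] w 0.5966633436246975 0.0
(0.549, 0.086, 0.1, 92.9) dx -0.0072 dy -0.0090 dz 0.1305 roll -0.0
```

>>> step_arm --commands '[{"fingers": -0.2, "dx": -0.006, "dy": -0.007, "dz": 0.05, "roll": 0}, {"fingers": -0.2, "dx": -0.006, "dy": -0.007, "dz": 0.09, "roll": 0}, {"fingers": -0.2, "dx": -0.006, "dy": -0.007, "dz": 0.09, "roll": 0}, {"fingers": -0.2, "dx": -0.006, "dy": -0.007, "dz": 0.09, "roll": 0}]'

```text
time: 2.7
tool_pos: [0.5552, 0.0892, 0.1533]
tcp_rot: [-0.08, 3.138, 0.0]
wrist_force: [0.3, 0.0, 0.4]
width: 0.6
grip_force: 0.0
```

```bash
python3 - <<'E'
from h import *
go((.549,.0876,.098,92.9),(.5535,-.0024,.098,92.9))
E
```

```text
tcp [0.5552 0.0892 0.1533] yaw 92.92 tilt 0.13 q [ 0.11  0.11  1.93  0.    1.09 -1.51] t 2.7 F [0.3 0.  0.4] w 0.6001231584470725 0.0
(0.549, 0.0876, 0.098, 92.9) dx 0.0064 dy -0.0013 dz 0.0553 roll 0.0
(0.5535, -0.0024, 0.098, 92.9) dx 0.0065 dy -0.0914 dz 0.0553 roll 0.0
```

>>> step_arm --commands '[{"fingers": -0.2, "dx": 0.0065, "dy": -0.0013, "dz": 0.03, "roll": 0}, {"fingers": -0.2, "dx": 0.0065, "dy": -0.0013, "dz": 0.055, "roll": 0}, {"fingers": 1, "dx": 0.0065, "dy": -0.0013, "dz": 0.055, "roll": 0}, {"fingers": 1, "dx": 0.0065, "dy": -0.0013, "dz": 0.055, "roll": 0}, {"fingers": 1, "dx": 0.0065, "dy": -0.0013, "dz": 0.055, "roll": 0}, {"fingers": 1, "dx": 0.0065, "dy": -0.0013, "dz": 0.055, "roll": 0}, {"fingers": 1, "dx": 0.0065, "dy": -0.0013, "dz": 0.055, "roll": 0}]' --squeeze 30

```text
time: 3.58
tool_pos: [0.5497, 0.0875, 0.099]
tcp_rot: [-0.081, 3.136, 0.0]
wrist_force: [0.1, -0.2, 6.5]
width: 0.184
grip_force: 31.4
```

Gripped (16 mm). Slide.

>>> step_arm --commands '[{"fingers": 1, "dx": 0, "dy": -0.015, "dz": 0, "roll": 0}, {"fingers": 1, "dx": 0, "dy": -0.03, "dz": 0, "roll": 0}, {"fingers": 1, "dx": 0, "dy": -0.045, "dz": 0, "roll": 0}, {"fingers": 1, "dx": 0, "dy": -0.06, "dz": 0, "roll": 0}, {"fingers": 1, "dx": 0, "dy": -0.07, "dz": 0, "roll": 0}, {"fingers": 1, "dx": 0, "dy": -0.08, "dz": 0, "roll": 0}, {"fingers": 1, "dx": 0, "dy": -0.08, "dz": 0, "roll": 0}]'

```text
time: 4.45
tool_pos: [0.5553, 0.0148, 0.099]
tcp_rot: [-0.073, 3.133, 0.022]
wrist_force: [5.0, 29.2, 6.1]
width: 0.182
grip_force: 33.7
```

>>> step_arm --commands '[{"fingers": 1, "dx": 0, "dy": 0.004, "dz": 0, "roll": 0}, {"fingers": -0.2, "dx": 0, "dy": 0.006, "dz": 0, "roll": 0}, {"fingers": -0.2, "dx": 0, "dy": 0.006, "dz": 0, "roll": 0}, {"fingers": -0.2, "dx": 0, "dy": 0.006, "dz": 0, "roll": 0}, {"fingers": -0.2, "dx": 0, "dy": 0.03, "dz": -0.06, "roll": 0}, {"fingers": -0.2, "dx": 0, "dy": 0.06, "dz": -0.12, "roll": 0}, {"fingers": -0.2, "dx": 0, "dy": 0.08, "dz": -0.12, "roll": 0}, {"fingers": -0.2, "dx": 0, "dy": 0.08, "dz": -0.12, "roll": 0}]'

```text
time: 5.45
tool_pos: [0.5481, 0.0879, 0.2175]
tcp_rot: [-0.082, 3.138, 0.0]
wrist_force: [0.3, -0.7, 0.0]
width: 0.599
grip_force: 0.0
```

>>> step_arm --commands '[{"fingers": -0.2, "dx": 0, "dy": 0, "dz": 0, "roll": 0}, {"fingers": -0.2, "dx": 0, "dy": 0, "dz": 0, "roll": 0}]'

```text
time: 5.7
tool_pos: [0.5468, 0.0862, 0.2147]
tcp_rot: [0.078, -3.138, 0.001]
wrist_force: [0.4, -0.0, 0.2]
width: 0.599
grip_force: 0.0
```

```bash
python3 - <<'E'
from h import *
grab('wrist','w2');grab('top','t2')
go()
crop('w2',120,20,440,260,2.5,'c2')
f=np.load('pics/w2.npz');K,T=f['K'],f['T']
p=T@np.array([.5106,.0977,.082,1]);print(K[0,0]*p[0]/-p[2]+K[0,2],K[1,1]*p[1]/p[2]+K[1,2])
E
```

```text
tcp [0.5471 0.0864 0.2151] yaw 92.85 tilt 0.12 q [ 0.11  0.05  1.88 -0.    1.21 -1.51] t 5.8 F [ 0.9 -0.8  0.2] w 0.5993966287432624 0.0
338.24092545202797 151.0305122118116
```

View pics/c2.png

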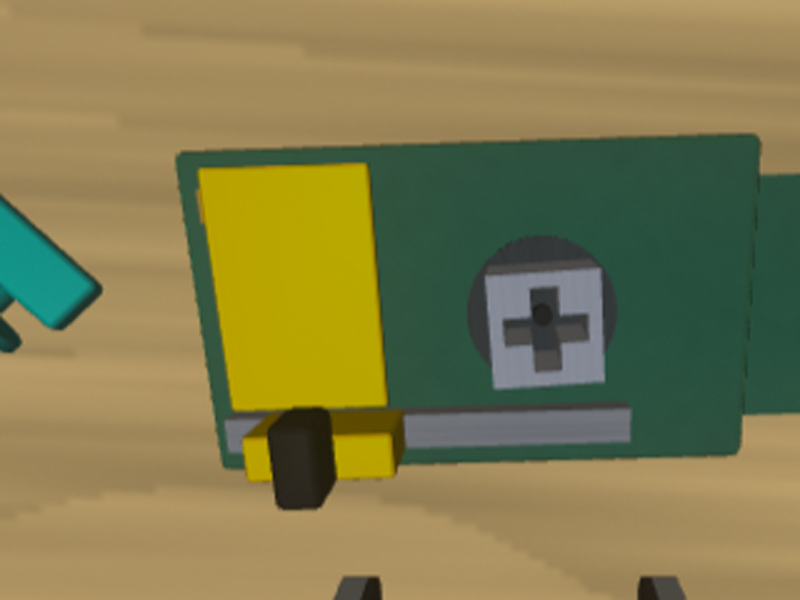

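The picture shows the hub uncovered with its socket's cross centred at crop (546,329), i.e. full (338.3,151.7), the cover open at left.

```bash
python3 - <<'E'
from h import *
f=lambda u,v,z=.082:px('w2',120+u/2.5,20+v/2.5,z)
C=[f(486,277),f(601,267),f(605,381),f(494,389)]
print('hub',np.mean(C,0).round(4),'depth z',px('w2',332,143),px('w2',350,160))
a=lambda p,q:np.degrees(np.arctan2(*(q-p)[[1,0]]))%90
print([a(C[i],C[(i+1)%4]).round(2) for i in range(4)],[np.linalg.norm(C[i]-C[(i+1)%4]).round(4) for i in range(4)])
print('cross',f(545.7,329.5).round(4),a(f(503,334),f(588,326)),a(f(544,288),f(547,371)))
def blob(tag,x0,y0,x1,y1,zlo,zhi):
    P=np.array([px(tag,u,v,r=0) for v in range(y0,y1) for u in range(x0,x1)])
    return P[(P[:,2]>zlo)&(P[:,2]<zhi)]
P=blob('w2',225,180,258,226,.108,.122);print('grip',P.min(0),P.max(0))
# key & caddy from top
P=blob('t2',370,170,412,240,.05,.06);r=cv2.minAreaRect(P[:,:2].astype(np.float32)*1000);print('caddy',r)
im=np.load('pics/t2.npz')['im'].astype(int)
m=(im[...,2]>120)&(im[...,1]<60)
m[:, :365]=0;m[:,412:]=0;m[:170]=0;m[240:]=0
Q=np.array([px('t2',u,v,r=0) for v,u in zip(*np.nonzero(m))]);Q=Q[Q[:,2]>.097];print(len(Q),Q.mean(0),cv2.minAreaRect(Q[:,:2].astype(np.float32)*1000))
go((.5,-.281,.23,90))
E
```

```text
hub [0.5114 0.0981 0.082 ] depth z [0.50886845 0.09300402 0.04692843] [0.51811092 0.10868897 0.08164401]
[np.float64(7.77), np.float64(7.08), np.float64(7.13), np.float64(6.53)] [np.float64(0.0397), np.float64(0.0402), np.float64(0.0401), np.float64(0.0398)]
cross [0.5113 0.0978 0.082 ] 8.295666321656853 5.812694218461252
grip [0.53997456 0.00734803 0.10806662] [0.56982688 0.024836   0.11818548]
caddy ((557.1157836914062, -295.98382568359375), (75.38011932373047, 180.92312622070312), 76.10772705078125)
90 [ 0.50841083 -0.28337541  0.10308033] ((508.3479309082031, -283.8550720214844), (54.99214553833008, 13.379949569702148), 45.67779541015625)
tcp [0.5471 0.0864 0.2151] yaw 92.85 tilt 0.12 q [ 0.11  0.05  1.88 -0.    1.21 -1.51] t 5.8 F [ 0.9 -0.8  0.2] w 0.5993966287432624 0.0
(0.5, -0.281, 0.23, 90) dx 0.0654 dy -0.3646 dz -0.0146 roll 2.9
```

The hub is at (0.5112, 0.0979) with its cross at about 7°. The red key is at about (0.508, -0.2836) with its bar at 45.7°, so I go over it with tool yaw -44.3° (roll +137).

>>> step_arm --commands '[{"fingers": -0.2, "dx": 0.01, "dy": -0.05, "dz": 0, "roll": 10}, {"fingers": -0.2, "dx": 0.02, "dy": -0.1, "dz": 0, "roll": 20}, {"fingers": -0.2, "dx": 0.03, "dy": -0.15, "dz": 0, "roll": 30}, {"fingers": -0.2, "dx": 0.04, "dy": -0.2, "dz": 0, "roll": 40}, {"fingers": -0.2, "dx": 0.045, "dy": -0.25, "dz": 0, "roll": 50}, {"fingers": -0.2, "dx": 0.05, "dy": -0.3, "dz": 0, "roll": 60}, {"fingers": -0.2, "dx": 0.055, "dy": -0.34, "dz": 0, "roll": 70}, {"fingers": -0.2, "dx": 0.057, "dy": -0.367, "dz": 0, "roll": 80}]'

```text
time: 6.8
tool_pos: [0.5084, -0.2845, 0.2157]
tcp_rot: [-1.967, -2.449, 0.001]
wrist_force: [-0.4, 0.3, -0.6]
width: 0.603
grip_force: 0.0
```

>>> step_arm --commands '[{"fingers": -0.2, "dx": 0, "dy": 0, "dz": 0, "roll": 10}, {"fingers": -0.2, "dx": 0, "dy": 0, "dz": 0, "roll": 20}, {"fingers": -0.2, "dx": 0, "dy": 0, "dz": 0, "roll": 30}, {"fingers": -0.2, "dx": 0, "dy": 0, "dz": 0, "roll": 40}, {"fingers": -0.2, "dx": 0, "dy": 0, "dz": 0, "roll": 50}, {"fingers": -0.2, "dx": 0, "dy": 0, "dz": 0, "roll": 57}, {"fingers": -0.2, "dx": 0, "dy": 0, "dz": 0, "roll": 57}, {"fingers": -0.2, "dx": 0, "dy": 0, "dz": 0, "roll": 57}]'

```text
time: 7.8
tool_pos: [0.5091, -0.2823, 0.2159]
tcp_rot: [-2.891, -1.228, 0.001]
wrist_force: [0.3, 0.2, -1.0]
width: 0.604
grip_force: 0.0
```

```bash
python3 - <<'E'
from h import *
im,d=grab('wrist','w3');go((.5083,-.2836,.12,-44.3),(.5083,-.2836,.072,-44.3))
im=im.astype(int);m=(im[...,2]>100)&(im[...,1]<60)&(im[...,0]<60);m[300:]=0
Q=np.array([px('w3',u,v,r=0) for v,u in zip(*np.nonzero(m))]);Q=Q[(Q[:,2]>.097)&(Q[:,2]<.11)];print(len(Q),Q.mean(0),cv2.minAreaRect(Q[:,:2].astype(np.float32)*1000))
E
```

```text
tcp [ 0.5092 -0.2823  0.216 ] yaw -44.01 tilt 0.02 q [-0.55  0.1   1.82 -0.    1.22  0.22] t 7.85 F [-0.1  0.1  0.6] w 0.5952122193645564 0.0
(0.5083, -0.2836, 0.12, -44.3) dx -0.0015 dy 0.0003 dz 0.0960 roll 0.3
(0.5083, -0.2836, 0.072, -44.3) dx -0.0015 dy 0.0003 dz 0.1440 roll 0.3
1138 [ 0.50858466 -0.28293498  0.1025386 ] ((507.572998046875, -284.0389404296875), (58.587284088134766, 15.274319648742676), 48.25835418701172)
```

View pics/w3.png

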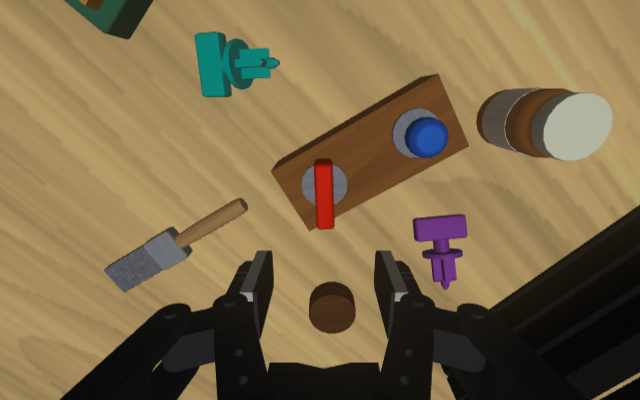

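The wrist view shows the red bar at (324,195) between the finger lines, with the blue knob at (426,137) well to the side. The bar angle is about 48°, so I turn by -1.7 and descend.

>>> step_arm --commands '[{"fingers": -0.2, "dx": -0.001, "dy": 0.0008, "dz": 0.05, "roll": -2}, {"fingers": -0.2, "dx": -0.001, "dy": 0.0008, "dz": 0.09, "roll": -2}, {"fingers": -0.2, "dx": -0.001, "dy": 0.0008, "dz": 0.12, "roll": -2}, {"fingers": -0.2, "dx": -0.001, "dy": 0.0008, "dz": 0.143, "roll": -2}, {"fingers": -0.2, "dx": -0.001, "dy": 0.0008, "dz": 0.143, "roll": -2}]'

```text
time: 8.48
tool_pos: [0.5074, -0.2824, 0.0709]
tcp_rot: [-2.867, -1.275, 0.005]
wrist_force: [-0.5, 0.2, 0.1]
width: 0.599
grip_force: 0.0
```

>>> step_arm --commands '[{"fingers": 1, "dx": 0, "dy": 0, "dz": 0, "roll": 0}, {"fingers": 1, "dx": 0, "dy": 0, "dz": 0, "roll": 0}, {"fingers": 1, "dx": 0, "dy": 0, "dz": 0, "roll": 0}, {"fingers": 1, "dx": 0, "dy": 0, "dz": 0, "roll": 0}, {"fingers": 1, "dx": 0, "dy": 0, "dz": 0, "roll": 0}]' --squeeze 60

```text
time: 9.1
tool_pos: [0.5105, -0.2842, 0.0751]
tcp_rot: [2.869, 1.275, 0.003]
wrist_force: [-0.2, 0.5, 6.2]
width: 0.174
grip_force: 59.6
```

```bash
python3 - <<'E'
from h import *
go()
E
```

```text
tcp [ 0.5105 -0.2842  0.0751] yaw -42.08 tilt 0.18 q [-0.55  0.24  1.95 -0.    0.96  0.18] t 9.1 F [-0.2  0.5  6.2] w 0.1737770436219076 59.5647007226944
```

>>> step_arm --commands '[{"fingers": 1, "dx": 0, "dy": 0, "dz": -0.02, "roll": 0}, {"fingers": 1, "dx": 0, "dy": 0, "dz": -0.05, "roll": 0}, {"fingers": 1, "dx": 0, "dy": 0, "dz": -0.08, "roll": 0}, {"fingers": 1, "dx": 0, "dy": 0, "dz": -0.11, "roll": 0}, {"fingers": 1, "dx": 0, "dy": 0, "dz": -0.135, "roll": 0}, {"fingers": 1, "dx": 0, "dy": 0, "dz": -0.135, "roll": 0}, {"fingers": 1, "dx": 0, "dy": 0, "dz": -0.135, "roll": 0}]'

```text
time: 9.98
tool_pos: [0.5085, -0.283, 0.2074]
tcp_rot: [-2.87, -1.275, 0.001]
wrist_force: [0.2, -0.5, -3.2]
width: 0.176
grip_force: 58.9
```

```bash
python3 - <<'E'
from h import *
im,d=grab('wrist','w4');go((.5112,.0979,.21,7))
crop('w4',200,140,440,320,3.3,'c4')
E
```

```text
tcp [ 0.5082 -0.2828  0.2067] yaw -42.09 tilt 0.16 q [-0.55  0.11  1.83 -0.    1.2   0.18] t 10.025 F [ 0.5  0.5 -1.4] w 0.17531182659335395 58.851980566978455
(0.5112, 0.0979, 0.21, 7) dx 0.2845 dy -0.2530 dz -0.0028 roll -49.1
```

View pics/c4.png

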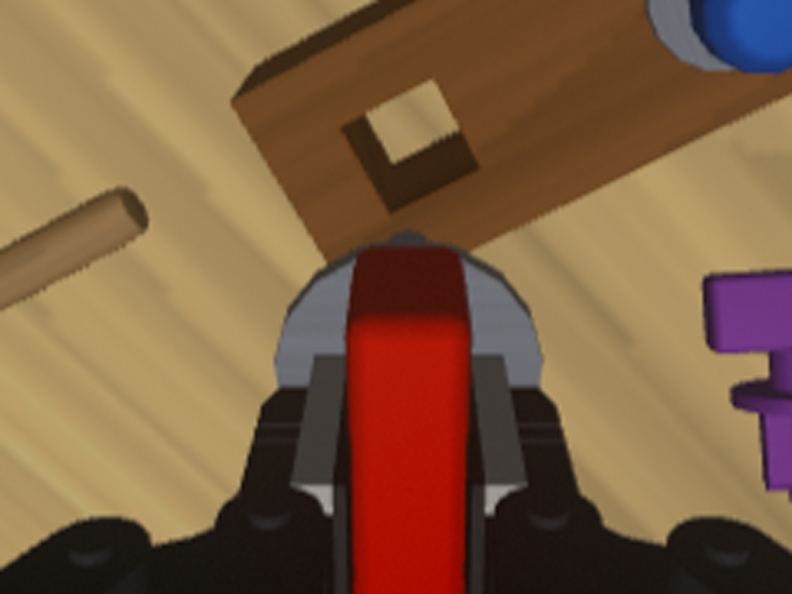

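The crop shows the red bar held square between the pads at crop x≈410 with the steel collar below it; the blue key is untouched.

```bash
cat >> h.py <<'E'
def keyin(tag,p,M):
    "key pose estimate in tool frame from red points and collar"
    f=np.load(f'pics/{tag}.npz');im=f['im'].astype(int)
    m=(im[...,2]>80)&(im[...,1]<50)&(im[...,0]<50);m[:150]=0;m[:,:290]=0;m[:,350:]=0
    vu=np.argwhere(m);Q=np.array([px(tag,u,v,r=0) for v,u in vu]);t=(Q-p)@M
    ok=np.isfinite(t).all(1)&(np.abs(t)<.1).all(1);t=t[ok]
    zt=np.percentile(t[:,2],10);top=t[np.abs(t[:,2]-np.median(t[t[:,2]<zt+.004,2]))<.0025]
    print('top',len(top),'min',top.min(0).round(4),'max',top.max(0).round(4),'z med',np.median(top[:,2]).round(4))
    for a in np.arange(-.03,.03,.01):
        s=top[np.abs(top[:,0]-a)<.003]
        if len(s)>5:print(a.round(3),s[:,1].min().round(4),s[:,1].max().round(4))
E
python3 - <<'E'
from h import *
s=read_state();M=R.from_rotvec(s['tcp_rot']).as_matrix();p=np.array(s['tool_pos'])
keyin('w4',p,M)
for u,v in [(408,262),(300,340),(520,340)]:
  print('collar',((px('w4',200+u/3.3,140+v/3.3)-p)@M).round(4))
f=np.load('pics/w4.npz');c=np.linalg.inv(f['T'])[:3,3];print('cam in tool',((c-p)@M).round(4))
for u,v in [(350,320),(468,320)]: # front top corners
  w=px('w4',200+u/3.3,140+v/3.3,p[2]-.02+.048);print('fc',((w-p)@M).round(4))
for u,v in [(275,365),(543,360),(408,243)]:
  w=px('w4',200+u/3.3,140+v/3.3,p[2]-.02+.006);print('col',((w-p)@M).round(4))
E
```

```text
top 3996 min [-0.0318 -0.0077 -0.0306] max [ 0.0284  0.0078 -0.0258] z med -0.0283
-0.03 -0.0076 0.0078
-0.02 -0.0075 0.0077
-0.01 -0.0073 0.0075
0.0 -0.0071 0.0073
0.01 -0.0074 0.0075
0.02 -0.0077 0.0078
collar [ 0.028   0.0001 -0.0102]
collar [ 0.0042 -0.0179  0.0135]
collar [0.0042 0.019  0.0135]
cam in tool [ 8.240e-02 -1.000e-04 -1.432e-01]
fc [ 0.0276 -0.007  -0.028 ]
fc [ 0.0276  0.0075 -0.028 ]
col [-0.0008 -0.0224  0.0141]
col [0.0003 0.023  0.0139]
col [0.0215 0.0002 0.014 ]
```

Key centre in the tool frame is (-1.5, 0.2) mm, with the origin 19.7 mm beyond the TCP. At the hub I use tool yaw -83°, which keeps the camera away from the tree.

```bash
python3 - <<'E'
from h import *
go((.5127,.0979,.21,-83))
E
```

```text
tcp [ 0.5082 -0.2828  0.2067] yaw -42.09 tilt 0.16 q [-0.55  0.11  1.83 -0.    1.2   0.18] t 10.025 F [ 0.5  0.5 -1.4] w 0.17531182659335395 58.851980566978455
(0.5127, 0.0979, 0.21, -83) dx 0.2855 dy -0.2518 dz -0.0028 roll 40.9
```

>>> step_arm --commands '[{"fingers": 1, "dx": 0.036, "dy": -0.032, "dz": 0, "roll": 6}, {"fingers": 1, "dx": 0.072, "dy": -0.063, "dz": 0, "roll": 14}, {"fingers": 1, "dx": 0.108, "dy": -0.095, "dz": 0, "roll": 22}, {"fingers": 1, "dx": 0.144, "dy": -0.127, "dz": 0, "roll": 30}, {"fingers": 1, "dx": 0.18, "dy": -0.159, "dz": 0, "roll": 36}, {"fingers": 1, "dx": 0.22, "dy": -0.194, "dz": 0, "roll": 40.9}, {"fingers": 1, "dx": 0.255, "dy": -0.225, "dz": 0, "roll": 40.9}, {"fingers": 1, "dx": 0.2855, "dy": -0.252, "dz": 0, "roll": 40.9}]'

```text
time: 11.02
tool_pos: [0.5122, 0.099, 0.2065]
tcp_rot: [3.135, 0.193, -0.005]
wrist_force: [1.0, -0.5, -2.1]
width: 0.178
grip_force: 59.0
```

>>> step_arm --commands '[{"fingers": 1, "dx": 0, "dy": 0, "dz": 0.01, "roll": 0}, {"fingers": 1, "dx": 0, "dy": 0, "dz": 0.02, "roll": 0}, {"fingers": 1, "dx": 0, "dy": 0, "dz": 0.02, "roll": 0}, {"fingers": 1, "dx": 0, "dy": 0, "dz": 0.02, "roll": 0}]'

```text
time: 11.52
tool_pos: [0.5135, 0.0963, 0.1879]
tcp_rot: [3.136, 0.19, -0.001]
wrist_force: [0.9, -0.2, -1.8]
width: 0.176
grip_force: 59.2
```

```bash
python3 - <<'E'
from h import *
s=read_state();M=R.from_rotvec(s['tcp_rot']).as_matrix();p=np.array(s['tool_pos'])
im,d=grab('wrist','w5');grab('scene','s5');keyin('w5',p,M);go((.5127,.0981,.15,-83))
a=cv2.imread('pics/w5.png')[120:320,220:420];b=cv2.imread('pics/s5.png')[130:230,320:420]
cv2.imwrite('pics/c5.png',np.hstack([cv2.resize(a,(400,400),interpolation=2),cv2.resize(b,(400,400),interpolation=2)]))
E
```

```text
top 4024 min [-0.0317 -0.0079 -0.0296] max [ 0.0282  0.0076 -0.0251] z med -0.0276
-0.03 -0.0078 0.0076
-0.02 -0.0077 0.0075
-0.01 -0.0075 0.0073
0.0 -0.0073 0.0071
0.01 -0.0075 0.0073
0.02 -0.0079 0.0076
tcp [0.514  0.0966 0.1886] yaw -83.06 tilt 0.04 q [ 0.14  0.01  1.97 -0.    1.16  1.59] t 11.625 F [ 0.1  0.1 -1.6] w 0.176280819566732 59.174857288599014
(0.5127, 0.0981, 0.15, -83) dx -0.0011 dy -0.0016 dz 0.0386 roll -0.1
```

View pics/c5.png

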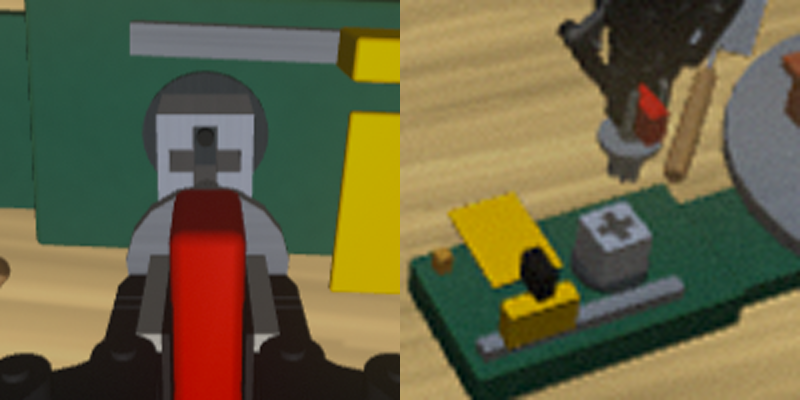

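Left panel: the socket's cross is centred at about (205.5,160.5), square with the held bar. Right panel: the key hangs upright over the open hub. I work out the remaining offset.

```bash
python3 - <<'E'
from h import *
f=lambda u,v:px('w5',220+u/2,120+v/2,.082)
s=read_state();M=R.from_rotvec(s['tcp_rot']).as_matrix();p=np.array(s['tool_pos'])
for q in [(205.5,160.5),(169,161),(242,160),(205,126),(157,113),(256,113)]:
  w=f(*q);print(q,w.round(4),((w-p)@M).round(4))
go((.5127,.0981,.15,-83))
E
```

```text
(205.5, 160.5) [0.5111 0.0968 0.082 ] [-0.0029 -0.0005  0.1066]
(169, 161) [0.509  0.1119 0.082 ] [-0.0031 -0.0158  0.1066]
(242, 160) [0.5132 0.0816 0.082 ] [-0.0027  0.0148  0.1066]
(205, 126) [0.5259 0.0988 0.082 ] [ 0.0121 -0.0007  0.1066]
(157, 113) [0.529  0.1189 0.082 ] [ 0.0176 -0.0203  0.1066]
(256, 113) [0.5339 0.0788 0.082 ] [0.0176 0.0201 0.1066]
tcp [0.514  0.0966 0.1886] yaw -83.06 tilt 0.04 q [ 0.14  0.01  1.97 -0.    1.16  1.59] t 11.625 F [ 0.1  0.1 -1.6] w 0.176280819566732 59.174857288599014
(0.5127, 0.0981, 0.15, -83) dx -0.0011 dy -0.0016 dz 0.0386 roll -0.1
```

>>> step_arm --commands '[{"fingers": 1, "dx": -0.0012, "dy": -0.0006, "dz": 0.02, "roll": 0}, {"fingers": 1, "dx": -0.0012, "dy": -0.0006, "dz": 0.038, "roll": 0}, {"fingers": 1, "dx": -0.0012, "dy": -0.0006, "dz": 0.038, "roll": 0}, {"fingers": 1, "dx": -0.0012, "dy": -0.0006, "dz": 0.038, "roll": 0}]'

```text
time: 12.12
tool_pos: [0.5126, 0.0978, 0.1506]
tcp_rot: [-3.136, -0.192, -0.0]
wrist_force: [0.9, -0.1, -0.9]
width: 0.176
grip_force: 59.2
```

```bash
python3 - <<'E'
from h import *
s=read_state();M=R.from_rotvec(s['tcp_rot']).as_matrix();p=np.array(s['tool_pos'])
grab('wrist','w6');grab('scene','s6');keyin('w6',p,M);go((.5127,.0981,.15,-83))
a=cv2.imread('pics/w6.png')[120:260,250:390];b=cv2.imread('pics/s6.png')[160:220,345:405]
cv2.imwrite('pics/c6.png',np.hstack([cv2.resize(a,(400,400),interpolation=2),cv2.resize(b,(400,400),interpolation=2)]))
E
```

```text
top 4037 min [-0.0316 -0.0079 -0.0298] max [ 0.0285  0.0077 -0.0251] z med -0.0276
-0.03 -0.0078 0.0077
-0.02 -0.0077 0.0075
-0.01 -0.0075 0.0073
0.0 -0.0073 0.0071
0.01 -0.0076 0.0074
0.02 -0.0078 0.0077
tcp [0.513  0.0979 0.1511] yaw -82.99 tilt 0.08 q [0.14 0.04 2.01 0.   1.09 1.59] t 12.225 F [ 0.9 -0.1 -2.2] w 0.17947639858066095 59.153674095869064
(0.5127, 0.0981, 0.15, -83) dx -0.0003 dy -0.0002 dz 0.0011 roll 0.0
```

View pics/c6.png

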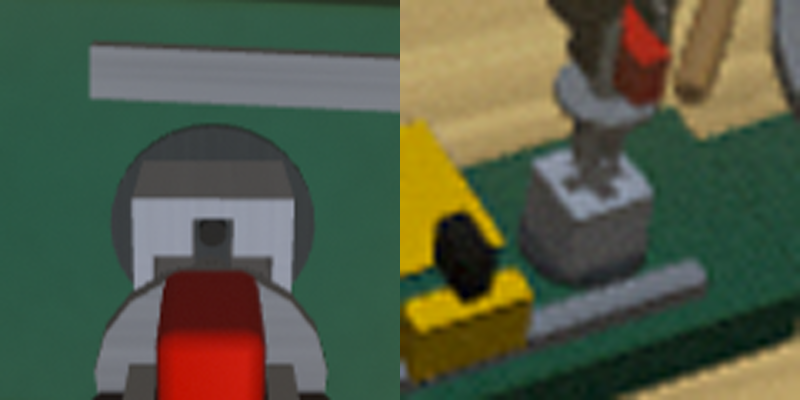

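Aligned: the cross and the bar share the same centre line (x≈212 in the left panel), and the right panel shows the stem tip just over the socket. Going in gently.

>>> step_arm --commands '[{"fingers": 1, "dx": -0.0002, "dy": -0.0002, "dz": 0.005, "roll": 0}, {"fingers": 1, "dx": -0.0002, "dy": -0.0002, "dz": 0.01, "roll": 0}, {"fingers": 1, "dx": -0.0002, "dy": -0.0002, "dz": 0.015, "roll": 0}, {"fingers": 1, "dx": -0.0002, "dy": -0.0002, "dz": 0.02, "roll": 0}, {"fingers": 1, "dx": -0.0002, "dy": -0.0002, "dz": 0.025, "roll": 0}, {"fingers": 1, "dx": -0.0002, "dy": -0.0002, "dz": 0.025, "roll": 0}]'

```text
time: 12.98
tool_pos: [0.5121, 0.098, 0.1248]
tcp_rot: [3.136, 0.192, -0.0]
wrist_force: [-0.5, -0.3, -1.5]
width: 0.177
grip_force: 59.1
```

>>> step_arm --commands '[{"fingers": 1, "dx": 0, "dy": 0, "dz": 0.005, "roll": 0}, {"fingers": 1, "dx": 0, "dy": 0, "dz": 0.01, "roll": 0}, {"fingers": 1, "dx": 0, "dy": 0, "dz": 0.014, "roll": 0}, {"fingers": 1, "dx": 0, "dy": 0, "dz": 0.017, "roll": 0}, {"fingers": 1, "dx": 0, "dy": 0, "dz": 0.02, "roll": 0}, {"fingers": 1, "dx": 0, "dy": 0, "dz": 0.02, "roll": 0}]' --squeeze 80

```text
time: 13.72
tool_pos: [0.5123, 0.098, 0.1057]
tcp_rot: [-3.136, -0.192, -0.001]
wrist_force: [-0.9, 0.1, 4.5]
width: 0.168
grip_force: 81.7
```

>>> step_arm --commands '[{"fingers": 1, "dx": 0, "dy": 0, "dz": 0.002, "roll": 0}, {"fingers": 1, "dx": 0, "dy": 0, "dz": 0.004, "roll": 0}, {"fingers": 1, "dx": 0, "dy": 0, "dz": 0.005, "roll": 0}, {"fingers": 1, "dx": 0, "dy": 0, "dz": 0.005, "roll": 0}, {"fingers": 1, "dx": 0, "dy": 0, "dz": 0.005, "roll": 0}]'

```text
time: 14.35
tool_pos: [0.5124, 0.098, 0.1021]
tcp_rot: [-3.136, -0.192, -0.001]
wrist_force: [-5.2, -0.3, 13.7]
width: 0.174
grip_force: 83.5
```

>>> step_arm --commands '[{"fingers": 1, "dx": 0, "dy": 0, "dz": 0.0015, "roll": 0}, {"fingers": 1, "dx": 0, "dy": 0, "dz": 0.0015, "roll": 0}, {"fingers": 1, "dx": 0, "dy": 0, "dz": 0.0015, "roll": 0}, {"fingers": 1, "dx": 0, "dy": 0, "dz": 0.0015, "roll": 0}]'

```text
time: 14.85
tool_pos: [0.5125, 0.098, 0.102]
tcp_rot: [-3.136, -0.192, -0.001]
wrist_force: [-9.3, -1.2, 23.3]
width: 0.171
grip_force: 84.8
```

```bash
python3 - <<'E'
from h import *
s=read_state();M=R.from_rotvec(s['tcp_rot']).as_matrix();p=np.array(s['tool_pos'])
grab('wrist','w7');keyin('w7',p,M);go()
# collar height above hub, grip height of handle top (world)
im=np.load('pics/w7.npz')['im'].astype(int)
m=(im[...,2]>80)&(im[...,1]<50)&(im[...,0]<50);m[:150]=0;m[:,:290]=0;m[:,350:]=0
Z=np.array([px('w7',u,v,r=0)[2] for v,u in np.argwhere(m)]);print('handle top z',np.percentile(Z,[50,75,90]))
g=np.array([px('w7',324,v,r=0) for v in range(150,262,4)]);print(g.round(3))
E
```

```text
top 4025 min [-0.0313 -0.008  -0.0297] max [ 0.0281  0.0077 -0.0251] z med -0.0276
-0.03 -0.0078 0.0076
-0.02 -0.0077 0.0075
-0.01 -0.0075 0.0073
0.0 -0.0073 0.0071
0.01 -0.008 0.0073
0.02 -0.0079 0.0077
tcp [0.5125 0.0981 0.102 ] yaw -82.98 tilt 0.04 q [ 0.14  0.09  2.06 -0.    0.99  1.59] t 14.9 F [-9.4 -1.6 23.2] w 0.1714288942636476 84.77678596973419
handle top z [nan nan nan]
[[0.562 0.104 0.052]
 [0.559 0.104 0.052]
 [0.557 0.103 0.052]
 [0.554 0.103 0.051]
 [0.552 0.103 0.052]
 [0.546 0.102 0.04 ]
 [0.543 0.102 0.039]
 [0.541 0.101 0.042]
 [0.539 0.101 0.045]
 [0.536 0.101 0.044]
 [0.534 0.1   0.044]
 [0.531 0.1   0.045]
 [0.531 0.1   0.054]
 [0.531 0.1   0.061]
 [0.532 0.1   0.07 ]
 [0.531 0.1   0.075]
 [0.533 0.1   0.086]
 [0.54  0.101 0.11 ]
 [0.54  0.101 0.114]
 [0.54  0.101 0.119]
 [0.54  0.101 0.123]
 [0.54  0.101 0.127]
 [0.539 0.101 0.13 ]
 [0.538 0.101 0.13 ]
 [0.535 0.101 0.128]
 [0.534 0.101 0.13 ]
 [0.532 0.1   0.13 ]
 [0.53  0.1   0.13 ]]
```

The TCP has stalled at 0.102 m with force rising, and the handle top at 0.130 m equals 82+48 mm, so the collar is down on the hub. Handing in.

```bash
python3 -c "
from workcell import *
print(finish_job())"
```

```text
the job is handed in; nothing more can be done
None
```

I handed the job in with the cover slid to its end stop and the red key meshed in the hub, pressed fully home and still held in the gripper at about 85 N, 15 s into the 51 s allowed; the verdict was not shown.

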